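Close up the burr case

TASK

Close up the wooden burr case on the jeweller's bench: first push the upright brass flap down flat over the burrs with the fingertips, and only then, from the back of the open wooden lid, push the lid over and press it fully shut, without slamming it. Push gently and do not grip anything; leave the ring in the case and all the loose things on the bench where they are, and finish with the hand clear.

Things in the scene. Friction and masses are not known exactly. Their poses are not given: they have to be found in the camera images.
- case: dark wooden case, fixed to the bench, 170 (its x) x 220 (its y) x 60 mm high, walls 6 mm, open on top. Origin: centre of its underside, on the bench. Its x axis points from the flap's side towards the lid's hinge side. The lid's hinge line runs along its y at x = +85 mm, 60 mm high (the rim); the flap's hinge line runs along its y at x = -72 mm, 40 mm high
- lid (a joint): angle of the dark wooden lid with brass corners: 170 mm from hinge to free edge, 220 mm along the hinge, 10 mm thick, no handle. 0 = shut, underside 60 mm and top 70 mm high; pi/2 = upright; starts at 1.45 to 1.75 (above pi/2 leaning away from the case). It pivots at its underside. Stiff friction hinge: stays where left; 2 to 3 N at the free edge moves it; when shut, it gives 1 mm per 4 N
- flap (a joint): angle of the brass flap: 100 mm from hinge to free edge, 190 mm along the hinge, 6 mm thick. 0 = folded flat towards the case's +x, upper face 46 mm high; pi/2 = upright; starts at 1.35 to 1.75 (above pi/2 leaning away from the lid). It pivots at its underside; the face to push looks to the case's -x when upright. Friction hinge: stays where left; about 1 N at the free edge moves it; when flat, it gives 1 mm per 4 N
- lid_edge (a point): middle of the lid's free edge, on its outer face (the top when shut)
- flap_edge (a point): middle of the flap's free edge, on its pushed face (the upper one when folded)
- graver: engraving tool lying loose beside the case: mushroom-shaped wooden handle 34 mm across, steel blade, 90 mm long; leave alone. Origin: about mid-length, on the bench
- dish: loose white ceramic dish, 64 mm across, 18 mm high, beside the case; leave alone. Origin: centre of its underside
- band: loose brass ring, 24 mm across, 10 mm high, lying in the case's compartment next to the lid's hinge; stays there, leave alone. Origin: centre of its underside
- jar: loose amber glass jar with black cap, 56 mm across, 70 mm high; leave alone. Origin: centre of its underside
- hammer: loose hammer, 220 mm long, lying flat; leave alone. Origin: about mid-length, on the bench
- spool: loose copper spool, 48 mm across, 40 mm high; leave alone. Origin: centre of its underside
- wax: loose green carving block 70 x 35 x 25 mm; leave alone. Origin: centre of its underside

How it is judged:
On the way, in this order (a step that is already met when the one before it is completed fails the run):
1. the flap is folded flat while the lid still stands open (value of joint flap below 0.08 rad and value of joint lid above 1.2 rad), for 0.2 s.
2. the lid is fully shut over the folded flap (value of joint lid below 0.05 rad and value of joint flap below 0.08 rad), for 0.2 s.
At the end, for the whole second after the job is handed in: flap folded flat (joint under 0.08 rad) and lid fully shut (joint under 0.05 rad) and at rest; every loose thing within 20 mm of where it started (all of step 2 and velocity of joint lid between -0.05 and 0.05 rad/s and distance of each of band, graver, dish, jar, hammer, spool, wax from where it was at the start of the episode below 0.02 m); the robot touches nothing.
It fails at once if the lid comes down over a flap that is not folded flat (value of joint lid below 1 rad and value of joint flap above 0.12 rad).
It fails at once if the lid is slammed (faster than 2.5 rad/s) (velocity of joint lid below -2.5 rad/s).
It fails at once if the lid is gripped or pushed hard (over 35 N) (contact force between the fingers and lid above 35 N).
It fails at once if the flap is gripped or pushed hard (over 35 N) (contact force between the fingers and flap above 35 N).
It fails at once if a loose thing is lifted, carried or knocked away (distance of any of band, graver, dish, jar, hammer, spool, wax from where it was at the start of the episode above 0.03 m).
It also fails if it takes over 54 s, if anything falls off the work surface, if the arm or the gripper's body presses on something with over 40 N, if the wrist force passes 120 N, or if a joint passes its speed limit or range.

ROBOT

A 6-joint arm with a two-finger parallel gripper is mounted at the origin on the work surface. World frame = base frame: x ahead of the robot, y to its left, z up, the work surface at z = 0. Lengths are in m, angles in rad, forces in N, time in s.
With the tool pointing down it reaches from about 0.225 to 0.875 m from the base axis. Payload 3.4 kg.
Tool frame: the origin (TCP) lies at the very end of the fingers, on their centre line; the grasp point (between the pads) lies 19 mm behind it; z points along the fingers, y is the line along which they close (so a half turn about z gives the same grasp; the last joint's range is limited). The gripper opens to 85 mm and grips with 20 to 120 N. Pads are 22 mm wide; open, the fingers measure 114 mm over their backs; the gripper's body (76 mm by 85 mm) begins 54 mm behind the grasp point. The pads swing forward as they close: fully open they stand 13 mm farther back than shut.
Start: joints at [0.996, 0.276, 1.505, -0, 1.361, -0.121], TCP at [0.252, 0.517, 0.231] pointing down, gripper open.
Joint ranges: [-2.89, 2.89], [-0.75, 2.08], [0.22, 2.7], [-1.18, 4.32], [0.11, 2.71], [-2.7, 2.7]. Speed limits (rad/s): [2.57, 2.57, 3.14, 3.14, 3.14, 3.14].

INTERFACE

Orientations are given as a unit quaternion [w, x, y, z].
In Python, from rig import manip, get_image, camera_info gives the robot as it stands. The module is installed in compiled form; this text tells all that it offers.
- The arm moves only by the shell command python3 -m crank 'ROWS' [FORCE]. ROWS is a JSON object of lists of equal length, an entry for each row: "translation": the shift along the tool's x, y, z in mm, a list of three; "roll": the turn about the tool's z in rad; "fingers": the opening, from 0 (shut) to 1 (fully open). A call has 1 to 8 rows; each row shifts and turns the commanded pose from where the row before left it, along the tool's axes as they then stand; what a row does not reach is not made up. A row lasts 1/10 s, in which the tool goes at most 50 mm and 8.59 degrees, less where a joint would pass 70% of its speed; a pose out of reach is approached as far as the arm can. A call is refused whole if a number of a shift passes 50 or a number of a turn 0.15, either way. A call with a gripper value outside its range is refused whole. The fingers move at their own pace and stop on an object; FORCE is the grip in N (left out, the last holds). Time passes only in rows, so rows that do not move let the fingers close. It gives the time, the measured TCP pose, the force, the opening and the grip force at its end, in the units of the state.
- manip.get_state(): the state, without advancing time (a new reading comes with each control period).
- get_image(name): name is "side" or "top" or "wrist"; returns the picture (480x640x3 uint8, blue, green, red); there is no depth.
- camera_info(name): a dict with "mtx" (3x3 intrinsics, pixels), "D" ([k1, k2, p1, p2, k3] as OpenCV has them; the pictures are not rectified), "rvec" (rotation vector, rad) and "tvec" (3), from world to camera coordinates, as OpenCV has them. Camera axes: x right, y down, z forward; pixel columns grow to the right and rows downward; lengths in m; the calibration is good to about 2 mm. A picture is of the moment at which its call begins: read the wrist's pose just before it. camera_info takes no time and is no camera call; for the wrist camera it gives the pose at the moment of the call.
- manip.sign_off(): hands the job in; it is judged then, once.
The state is a dict: "clock": time; "qpos": joint angles; "qd": joint speeds; "effort": joint torques, N m; "position": TCP position; "ee_rot": TCP orientation; "contact_force": force on the tool from outside, world axes, zero at the start; "moment": the same for the moment, N m; "width": finger opening in m; "gripper_force": force on a finger pad.
Only numpy, scipy, OpenCV 4.12 (cv2) and the standard library are available. Lean on these libraries where they do the work, as an engineer would, in place of code of your own. Each camera call takes 0.05 s, during which the arm holds its last target. There are 200 camera calls.

## Working session

There is one attempt and no reset: what is moved stays moved. The work goes in short steps, Python scripts to look and compute and a shell command to move; the robot and the scene stay as the last step left them, time stands still between calls to the robot, and variables do not carry over. Pictures are saved under pics/ and viewed, at most 10 in all, crops included, and the job is handed in when it is done.

```bash
mkdir -p pics; python3 - <<'E'
from rig import manip, get_image, camera_info
import cv2
for n in("top","side"):
    cv2.imwrite(f"pics/{n}0.png",get_image(n))
    c=camera_info(n);print(n,c)
s=manip.get_state();print(s)
E
```

```text
top {'mtx': array([[504.21709975,   0.        , 319.79818483],
       [  0.        , 504.21709975, 244.6792761 ],
       [  0.        ,   0.        ,   1.        ]]), 'D': array([-0.13697091,  0.        ,  0.        ,  0.        ,  0.        ]), 'rvec': array([ 2.16182067, -2.1331866 ,  0.15397948]), 'tvec': array([-0.04005375,  0.52510518,  1.09348096])}
side {'mtx': array([[482.27142276,   0.        , 319.40816833],
       [  0.        , 482.27142276, 245.327805  ],
       [  0.        ,   0.        ,   1.        ]]), 'D': array([-0.00086541,  0.        ,  0.        ,  0.        ,  0.        ]), 'rvec': array([ 2.18089148, -0.37385118,  0.18199138]), 'tvec': array([-0.48648304,  0.15366825,  1.06730616])}
{'clock': 0.1, 'qpos': array([ 9.95998246e-01,  2.76564713e-01,  1.50600146e+00,  7.09224526e-06,
        1.36067751e+00, -1.21009906e-01]), 'qd': array([ 5.58972636e-04, -2.96038304e-05, -4.16004356e-03,  1.90138105e-03,
        2.87163287e-04, -1.71863211e-04]), 'effort': array([ 2.39587698e-04, -4.17698765e+01, -2.46404672e+01, -5.67484476e-04,
        5.76539256e-03, -2.38444477e-05]), 'position': array([0.25182259, 0.51641652, 0.23050942]), 'ee_rot': array([-2.84700843e-04,  2.24952953e-01,  9.74369277e-01, -7.74875106e-04]), 'contact_force': array([-0.48338404, -0.01161611,  0.31727153]), 'moment': array([0.00095222, 0.07932409, 0.01250178]), 'gripper_force': 0.0, 'width': 0.08531689128102297}
```

View pics/top0.png

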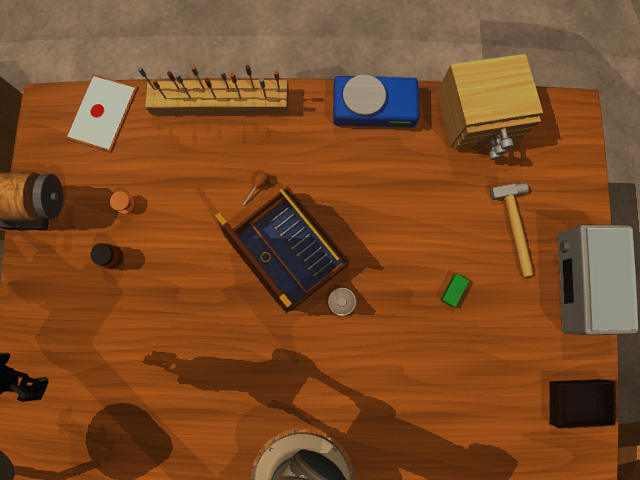

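View pics/side0.png

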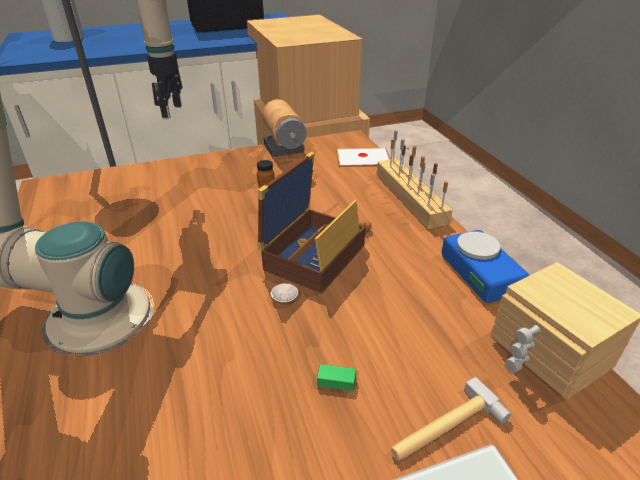

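The case is near (285,250) in the top view. The lid stands on its left (210–290, 215–310) and the flap on its right (290–348, 190–265). The graver is at (260,187) and the dish at (342,302). I'll enlarge both views.

```bash
python3 - <<'E'
import cv2,numpy as np
a=cv2.imread("pics/top0.png")[165:325,190:370]; b=cv2.imread("pics/side0.png")[145:310,240:390]
a=cv2.resize(a,None,fx=4.4,fy=3.75*4.4/3.75*0.84,interpolation=3) if 0 else cv2.resize(a,None,fx=3.7,fy=3.7,interpolation=3)
b=cv2.resize(b,None,fx=3.6,fy=3.6,interpolation=3)
cv2.imwrite("pics/a.png",a);cv2.imwrite("pics/b.png",b)
E
```

```text
(no output)
```

View pics/a.png

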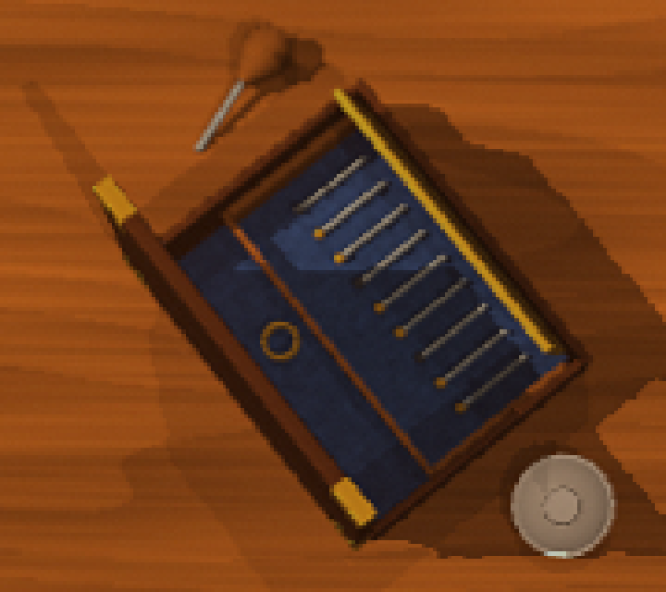

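View pics/b.png

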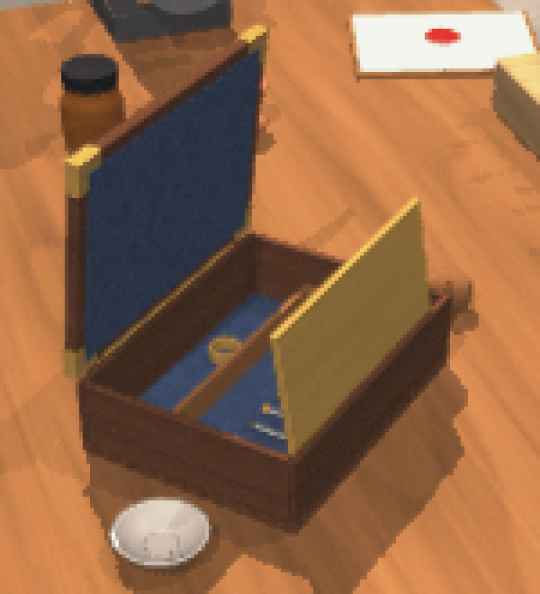

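```bash
cat > h.py <<'E'
import numpy as np,cv2
from rig import camera_info
from scipy.optimize import least_squares
C={n:camera_info(n) for n in("top","side")}
def proj(n,P):
    c=C[n];return cv2.projectPoints(np.array(P,float).reshape(-1,3),c["rvec"],c["tvec"],c["mtx"],c["D"])[0][:,0]
lid=lambda a,s,y,t:(85-s*np.cos(a)+t*np.sin(a),y,60+s*np.sin(a)+t*np.cos(a))
flap=lambda a,s,y,t:(-72+s*np.cos(a)-t*np.sin(a),y,40+s*np.sin(a)+t*np.cos(a))
def W(p,P):
    c,s=np.cos(p[2]),np.sin(p[2]);P=np.array(P)/1000.
    return np.array([p[0]+c*P[0]-s*P[1],p[1]+s*P[0]+c*P[1],P[2]])
def fit(obs,p0):
    f=lambda p:np.concatenate([proj(n,W(p,g(p)))[0]-uv for n,g,uv in obs])
    r=least_squares(f,p0,loss="soft_l1");return r.x,r.fun.reshape(-1,2)
E
python3 - <<'E'
from h import *
A=lambda u,v:np.array([u/3.7+190-.4,v/3.7+165-.4]);B=lambda u,v:np.array([u/3.6+240-.4,v/3.6+145-.4])
k=lambda *q:(lambda p:q)
L=lambda s,y,t:(lambda p:lid(p[3],s,y,t))
F=lambda s,y,t:(lambda p:flap(p[4],s,y,t))
o=[("top",k(-85,-110,60),A(365,85)),("top",k(-85,110,60),A(587,362)),
("top",L(170,-110,10),A(95,190)),("top",L(170,-110,0),A(112,178)),("top",L(170,110,10),A(360,525)),("top",L(170,110,0),A(376,515)),
("top",F(100,-95,3),A(340,92)),("top",F(100,95,3),A(551,350)),
("side",k(85,110,0),B(85,448)),("side",k(-85,110,0),B(293,528)),("side",k(-85,110,60),B(293,460)),("side",k(-85,-110,60),B(452,297)),("side",k(85,110,60),B(83,383)),
("side",L(170,110,10),B(66,163)),("side",L(170,110,0),B(87,168)),("side",L(170,-110,0),B(266,32)),
("side",F(100,95,6),B(275,338)),("side",F(100,-95,6),B(418,201))]
p,r=fit(o,[.45,.1,2.25,1.6,1.5]);print(p);print(r.round(1).tolist())
np.save("p.npy",p)
for nm,q in [("lid_edge",lid(p[3],170,0,10)),("flap_edge",flap(p[4],100,0,6)),("hingeL",(85,0,60)),("hingeF",(-72,0,40))]:print(nm,W(p,q).round(4))
# ring centre, graver, dish
def ray(u,v,z):
    c=C["top"];R=cv2.Rodrigues(c["rvec"])[0];x=cv2.undistortPoints(np.array([[[u,v]]],float),c["mtx"],c["D"])[0,0]
    d=R.T@np.r_[x,1];o=-R.T@c["tvec"];return o+d*(z-o[2])/d[2]
for nm,uv,z in[("dish",A(562,505),.01),("graver handle",A(265,55),.017),("graver tip",A(200,150),.005),("jar",(103,255),.07),("spool",(122,201),.04)]:print(nm,ray(*uv,z).round(3))
E
```

```text
[0.51505047 0.0363484  2.26271334 1.45732321 1.43157932]
[[-0.8, -1.5], [1.6, -0.3], [-0.1, -0.8], [-0.4, -0.7], [0.6, 0.4], [0.5, -0.2], [-0.9, -0.7], [-0.1, 0.4], [-1.3, 0.9], [-0.0, 2.4], [-0.1, 1.4], [-0.1, -0.7], [-2.7, -0.5], [-0.6, -0.4], [-2.7, -0.1], [0.6, -0.8], [0.1, 0.3], [0.6, -0.4]]
lid_edge [0.4668 0.0946 0.23  ]
flap_edge [ 0.5559 -0.013   0.1399]
hingeL [0.4608 0.1018 0.06  ]
hingeF [ 0.561  -0.0191  0.04  ]
dish [ 0.401 -0.084  0.01 ]
graver handle [0.681 0.106 0.017]
graver tip [0.621 0.147 0.005]
jar [0.491 0.45  0.07 ]
spool [0.621 0.427 0.04 ]
```

```bash
cat >> h.py <<'E'
def st():
    from rig import manip
    from scipy.spatial.transform import Rotation as Ro
    p=np.load("p.npy");s=manip.get_state();d=s["position"]-[p[0],p[1],0];c,n=np.cos(p[2]),np.sin(p[2])
    q=s["ee_rot"];R=Ro.from_quat([q[1],q[2],q[3],q[0]]).as_matrix();Rc=np.array([[c,n,0],[-n,c,0],[0,0,1]])
    print("t%.1f"%s["clock"],"case mm",(1000*Rc@d).round(1),"xdir",np.round(np.arctan2(R[1,0],R[0,0])-p[2],3),"tz",R[:,2].round(3),"F",(Rc@s["contact_force"]).round(1),"w",round(s["width"],3),"q",s["qpos"].round(2))
if __name__=="__main__":st()
E
python3 -m crank '{"translation":[[0,0,-30],[0,0,-30],[0,0,-30],[0,0,0]],"roll":[0.1417,0.1417,0.1417,0],"fingers":[0,0,0,0]}'; python3 h.py
```

```text
clock: 0.5
position: [0.2531, 0.5185, 0.3255]
ee_rot: [0.001, 0.426, 0.905, 0.004]
contact_force: [0.4, 0.2, -0.1]
width: 0.0283
gripper_force: 0.0
t0.5 case mm [ 538.4 -105.9  325.5] xdir -0.002 tz [ 0.004  0.007 -1.   ] F [-0.1 -0.4 -0.1] w 0.028 q [1.   0.24 1.33 0.   1.57 0.31]
```

```bash
python3 -m crank '{"translation":[[-20,-5,0],[-40,-10,0],[-40,-10,0],[-40,-10,0],[-40,-10,0],[-40,-10,0],[-40,-10,0],[-40,-10,0]],"roll":[0,0,0,0,0,0,0,0],"fingers":[0,0,0,0,0,0,0,0]}' >/dev/null; python3 -m crank '{"translation":[[-40,-10,0],[-40,-10,0],[-40,-10,0],[-40,-10,0],[-40,-10,0],[-40,-10,0],[-40,-10,0],[-20,-5,0]],"roll":[0,0,0,0,0,0,0,0],"fingers":[0,0,0,0,0,0,0,0]}'; python3 h.py
```

```text
clock: 2.1
position: [0.5201, -0.044, 0.3197]
ee_rot: [-0.001, 0.426, 0.905, -0.001]
contact_force: [-0.2, -0.2, -0.0]
width: -0.0002
gripper_force: 0.0
t2.1 case mm [-65.1  47.4 319.7] xdir -0.002 tz [-0.002 -0.001 -1.   ] F [ 0.   0.3 -0. ] w -0.0 q [-0.22  0.16  1.45 -0.    1.54 -0.91]
```

```bash
python3 -m crank '{"translation":[[-25,-4,0],[-25,-5,0],[-20,-4,0],[0,0,40],[0,0,40],[0,0,40],[0,0,30],[0,0,20]],"roll":[0,0,0,0,0,0,0,0],"fingers":[0,0,0,0,0,0,0,0]}' >/dev/null; python3 h.py; python3 - <<'E'
from rig import get_image
import cv2
a=get_image("side")[60:310,120:420];b=get_image("top")[150:330,190:400]
a=cv2.resize(a,None,fx=1.4,fy=1.4*1,interpolation=3);b=cv2.resize(b,(int(210*350/180),350),interpolation=3)
cv2.imwrite("pics/c.png",cv2.hconcat([a[:350],b])[:, :800])
E
```

```text
t2.9 case mm [-130.5   60.   148. ] xdir 0.001 tz [-0.005  0.002 -1.   ] F [-0.6  0.5 -0.7] w -0.0 q [-0.31  0.32  1.66  0.    1.17 -1.  ]
```

View pics/c.png

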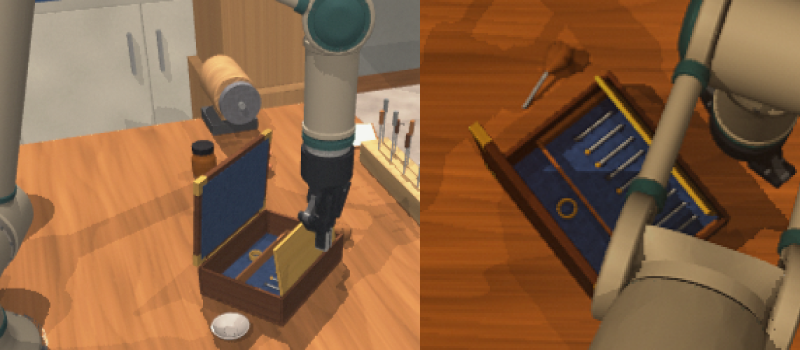

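The hand is behind the flap (fingertips at about (325,235) in the left half) and the forearm is well above the lid. I'll work out the push arcs.

```bash
python3 - <<'E'
from h import *
for nm,f,s,t,h,a0 in(("flap",flap,60,6,-11,1.43),("lid",lid,130,10,11,1.457)):
    print(nm)
    for a in np.r_[a0,np.arange(1.4,-.01,-.1 if nm=="flap" else -.1),-.03]:
        x,_,z=f(a,s,0,t);print(round(a,2),round(x+h),round(z))
E
python3 -m crank '{"translation":[[0,0,20],[0,0,20],[0,0,5],[15,0,0],[15,0,0],[10,0,0],[0,0,0]],"roll":[0,0,0,0,0,0,0],"fingers":[0,0,0,0,0,0,0]}' >/dev/null; python3 h.py
```

```text
flap
1.43 -81 100
1.4 -79 100
1.3 -73 99
1.2 -67 98
1.1 -61 96
1.0 -56 94
0.9 -50 91
0.8 -46 87
0.7 -41 83
0.6 -37 79
0.5 -33 74
0.4 -30 69
0.3 -27 63
0.2 -25 58
0.1 -24 52
-0.0 -23 46
-0.03 -23 44
lid
1.46 91 190
1.4 84 190
1.3 71 188
1.2 58 185
1.1 46 180
1.0 34 175
0.9 23 168
0.8 13 160
0.7 3 151
0.6 -6 142
0.5 -13 131
0.4 -20 120
0.3 -25 108
0.2 -29 96
0.1 -32 83
-0.0 -34 70
-0.03 -34 66
t3.7 case mm [-90.2  58.9 107.3] xdir 0.002 tz [ 0.  0. -1.] F [-0.4 -1.1  0.1] w -0.0 q [-0.26  0.31  1.79  0.    1.04 -0.96]
```

```bash
python3 -m crank '{"translation":[[5,0,4],[6,0,2],[6,0,1],[6,0,1],[6,0,2],[5,0,2],[6,0,3],[4,0,4]],"roll":[0,0,0,0,0,0,0,0],"fingers":[0,0,0,0,0,0,0,0]}' >/dev/null; python3 h.py
python3 -m crank '{"translation":[[5,0,4],[4,0,4],[4,0,5],[3,0,5],[3,0,6],[2,0,5]],"roll":[0,0,0,0,0,0],"fingers":[0,0,0,0,0,0]}' >/dev/null; python3 h.py
```

```text
t4.5 case mm [-47.5  58.9  87.1] xdir -0.0 tz [-0.  0. -1.] F [-0.4 -1.   0.9] w -0.0 q [-0.21  0.3   1.88  0.    0.97 -0.91]
t5.1 case mm [-26.7  59.   57.6] xdir -0.0 tz [-0.  0. -1.] F [ 0.3 -0.4  1.2] w -0.0 q [-0.19  0.31  1.94  0.    0.89 -0.88]
```

```bash
python3 -m crank '{"translation":[[1,0,5],[1,0,4],[0,0,2],[0,0,1]],"roll":[0,0,0,0],"fingers":[0,0,0,0]}' >/dev/null; python3 h.py
```

```text
t5.5 case mm [-25.1  59.1  46. ] xdir -0.0 tz [-0.001  0.    -1.   ] F [1.1 0.4 1.4] w 0.0 q [-0.19  0.33  1.96  0.    0.85 -0.88]
```

```bash
python3 -m crank '{"translation":[[0,0,1],[0,0,1],[0,0,0]],"roll":[0,0,0],"fingers":[0,0,0]}' >/dev/null; python3 h.py
```

```text
t5.8 case mm [-25.1  59.1  44.7] xdir 0.0 tz [-0.  0. -1.] F [1.4 1.2 6.2] w 0.0 q [-0.19  0.33  1.96 -0.    0.85 -0.88]
```

```bash
python3 -m crank '{"translation":[[0,0,0],[0,0,-10],[0,0,-35],[0,0,-40],[0,0,-40],[0,0,-45],[0,0,-45],[0,0,-45]],"roll":[0,0,0,0,0,0,0,0],"fingers":[0,0,0,0,0,0,0,0]}' >/dev/null; python3 h.py
python3 -m crank '{"translation":[[10,0,-10],[30,10,0],[30,10,0],[30,10,0],[30,10,0],[20,10,0],[10,10,0],[0,0,0]],"roll":[0,0,0,0,0,0,0,0],"fingers":[0,0,0,0,0,0,0,0]}' >/dev/null; python3 h.py; python3 - <<'E'
from rig import get_image
import cv2
a=get_image("side")[60:310,120:420];b=get_image("top")[150:330,190:400]
a=cv2.resize(a,None,fx=1.4,fy=1.4*1,interpolation=3);b=cv2.resize(b,(int(210*350/180),350),interpolation=3)
cv2.imwrite("pics/d.png",cv2.hconcat([a[:350],b])[:, :800])
E
```

```text
t6.6 case mm [-25.2  59.2 307. ] xdir -0.0 tz [ 0.002 -0.001 -1.   ] F [-1.1 -0.8 -0.2] w -0.0 q [-0.19  0.1   1.54 -0.    1.49 -0.88]
t7.4 case mm [136.2  -1.5 314.2] xdir 0.003 tz [ 0.     0.001 -1.   ] F [-0.2  0.2  0.2] w 0.0 q [ 0.17  0.05  1.59  0.    1.51 -0.53]
```

View pics/d.png

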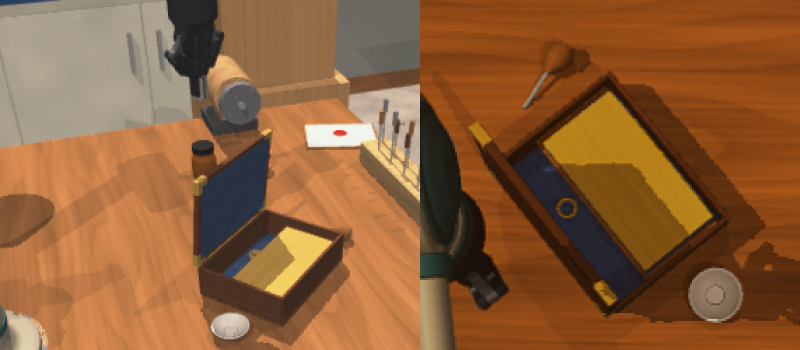

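The flap lies flat, the lid is untouched, and the hand is behind the lid. I'll descend and push the lid over.

```bash
python3 -m crank '{"translation":[[0,0,35],[0,0,40],[0,0,35],[0,0,14],[-15,0,0],[-15,0,0],[-5,0,0],[0,0,0]],"roll":[0,0,0,0,0,0,0,0],"fingers":[0,0,0,0,0,0,0,0]}' >/dev/null; python3 h.py
python3 -m crank '{"translation":[[-6,0,0],[-6,0,0],[-8,0,1],[-7,0,1],[-6,0,1],[-6,0,2],[-6,0,2]],"roll":[0,0,0,0,0,0,0],"fingers":[0,0,0,0,0,0,0]}' >/dev/null; python3 h.py
```

```text
t8.3 case mm [ 97.6  -1.8 191.5] xdir -0.002 tz [ 0.003  0.    -1.   ] F [-0.6 -0.6 -0.3] w -0.0 q [ 0.09  0.14  1.79 -0.    1.21 -0.6 ]
t9.0 case mm [ 54.1  -1.2 183.2] xdir 0.0 tz [ 0.001  0.    -1.   ] F [ 1.7 -0.2  2.9] w -0.0 q [ 0.02  0.18  1.76 -0.    1.2  -0.67]
```

```bash
python3 -m crank '{"translation":[[-6,0,2],[-6,0,2],[-6,0,2],[-6,0,3],[-6,0,4],[-5,0,4],[-5,0,4],[-5,0,4]],"roll":[0,0,0,0,0,0,0,0],"fingers":[0,0,0,0,0,0,0,0]}' >/dev/null; python3 h.py
python3 -m crank '{"translation":[[-5,0,5],[-5,0,5],[-4,0,5],[-4,0,5],[-4,0,6],[-3,0,5],[-3,0,6]],"roll":[0,0,0,0,0,0,0],"fingers":[0,0,0,0,0,0,0]}' >/dev/null; python3 h.py
```

```text
t9.8 case mm [  8.8  -1.2 158.2] xdir 0.0 tz [ 0.001 -0.001 -1.   ] F [-0.2 -0.7  2.4] w 0.0 q [-0.05  0.24  1.75 -0.    1.15 -0.74]
t10.5 case mm [-18.6  -1.  120.8] xdir 0.0 tz [ 0. -0. -1.] F [-0.4  0.3  1.7] w -0.0 q [-0.09  0.29  1.77 -0.    1.07 -0.78]
```

```bash
python3 -m crank '{"translation":[[-3,0,6],[-2,0,6],[-2,0,6],[-2,0,6],[-1,0,6],[-1,0,6],[-1,0,6],[0,0,3]],"roll":[0,0,0,0,0,0,0,0],"fingers":[0,0,0,0,0,0,0,0]}' >/dev/null; python3 h.py
python3 -m crank '{"translation":[[0,0,3],[0,0,2],[0,0,1],[0,0,0]],"roll":[0,0,0,0],"fingers":[0,0,0,0]}' >/dev/null; python3 h.py
```

```text
t11.3 case mm [-30.1  -0.9  75.5] xdir -0.0 tz [-0.001  0.    -1.   ] F [-0.5  0.2  0.7] w -0.0 q [-0.1   0.35  1.82  0.    0.97 -0.8 ]
t11.7 case mm [-30.   -1.   70.2] xdir -0.0 tz [-0.  0. -1.] F [-0.6  0.7 -0.3] w 0.0 q [-0.1   0.36  1.83  0.    0.96 -0.8 ]
```

```bash
python3 -m crank '{"translation":[[0,0,1],[0,0,1],[0,0,0]],"roll":[0,0,0],"fingers":[0,0,0]}' >/dev/null; python3 h.py
```

```text
t12.0 case mm [-30.   -1.1  68.6] xdir -0.0 tz [-0.  0. -1.] F [1.  0.6 4.3] w -0.0 q [-0.1   0.36  1.83  0.    0.95 -0.8 ]
```

Now 4.3 N with the tip 1.4 mm into the stop, so the lid is shut. I'll press slightly more, then clear.

```bash
python3 -m crank '{"translation":[[0,0,1],[0,0,0],[0,0,0],[0,0,0]],"roll":[0,0,0,0],"fingers":[0,0,0,0]}' >/dev/null; python3 h.py
python3 -m crank '{"translation":[[0,0,-5],[0,0,-20],[0,0,-40],[0,0,-45],[0,0,-45],[0,0,-40],[0,0,0],[0,0,0]],"roll":[0,0,0,0,0,0,0,0],"fingers":[0,0,0,0,0,0,0,0]}' >/dev/null; python3 -m crank '{"translation":[[30,10,0],[40,10,0],[40,10,0],[40,10,0],[40,0,0],[30,0,0],[0,0,0],[0,0,0]],"roll":[0,0,0,0,0,0,0,0],"fingers":[0,0,0,0,0,0,0,0]}' >/dev/null; python3 h.py; python3 - <<'E'
from rig import get_image
import cv2
a=get_image("side")[60:310,120:420];b=get_image("top")[150:330,190:400]
a=cv2.resize(a,None,fx=1.4,fy=1.4*1,interpolation=3);b=cv2.resize(b,(int(210*350/180),350),interpolation=3)
cv2.imwrite("pics/e.png",cv2.hconcat([a[:350],b])[:, :800])
E
```

```text
t12.4 case mm [-30.1  -1.1  67.8] xdir -0.0 tz [ 0.  0. -1.] F [1.2 0.2 6.1] w 0.0 q [-0.1   0.36  1.83  0.    0.95 -0.8 ]
t14.0 case mm [190.3 -40.2 260.7] xdir 0.002 tz [-0.003 -0.002 -1.   ] F [-0.9  0.3  0.4] w 0.0 q [ 0.31  0.11  1.65 -0.    1.39 -0.38]
```

View pics/e.png

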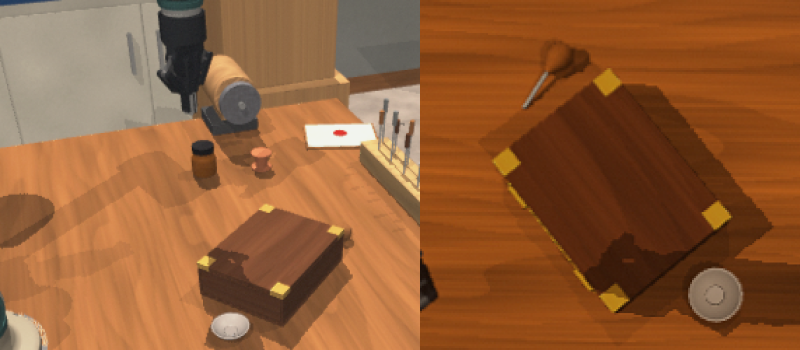

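The lid is fully shut, the dish, graver, jar and spool look undisturbed, and the hand is clear. Handing in.

```bash
python3 -c "
from rig import manip
print(manip.sign_off())"
```

```text
the job is handed in; nothing more can be done
None
```

I folded the flap flat, then closed the lid and pressed it shut with about 6 N. The hand is clear, no loose thing I could see had moved, and the job is handed in at about 14 s of the 54 s; no verdict came back.

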